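# Switch on behind the splash guard with the bent rod

### The arm

A 6-joint arm with a two-finger parallel gripper is mounted at the origin on a cart in front of the work surface, level with it; the furniture and walls round the work are solid. World frame = base frame: x ahead of the robot, y to its left, z up, the work surface at z = 0. Lengths are in m, angles in rad, forces in N, time in s.
With the tool pointing down it reaches from about 0.3 to 0.85 m from the base axis. Payload 4.2 kg.
Tool frame: the origin (TCP) lies between the finger pads; the fingertips stand 17 mm ahead of it and the grasp point (between the pads) lies 2 mm behind it; z points along the fingers, y is the line along which they close (so a half turn about z gives the same grasp; the last joint's range is limited). The gripper opens to 91 mm and grips with 3 to 60 N. Pads are 32 mm wide; open, the fingers measure 118 mm over their backs; the gripper's body (76 mm by 178 mm) begins 60 mm behind the grasp point.
Start: joints at [-1.147, 0.32, 1.565, -0, 1.257, -0.02], TCP at [0.247, -0.519, 0.231] pointing down, gripper open.
Joint ranges: [-3.11, 3.11], [-0.84, 2.01], [0.21, 2.61], [-1.34, 4.49], [0.05, 2.63], [-2.56, 2.56]. Speed limits (rad/s): [2.57, 2.57, 3.14, 3.14, 3.14, 3.14].

### API

Orientations are given as a rotation vector (axis times angle).
In Python, from workcell import env, cams gives the robot as it stands.
- The arm moves only by the tool drive_tool, never from a script. Its arguments are lists of equal length, an entry for each row: "grip": the closure, from 0 (fully open) to 1 (shut); "linear": the shift along the tool's x, y, z in m, a list of three; "roll": the turn about the tool's z in rad. A call has 1 to 12 rows; each row shifts and turns the commanded pose from where the row before left it, along the tool's axes as they then stand; what a row does not reach is not made up. A row lasts 1/8 s, in which the tool goes at most 62.5 mm and 10.7 degrees, less where a joint would pass 70% of its speed; a pose out of reach is approached as far as the arm can. A call is refused whole if a number of a shift passes 0.0625 or a number of a turn 0.188, either way. A call with a gripper value outside its range is refused whole. The fingers move at their own pace and stop on an object; "grip_force" is the grip in N (left out, the last holds). Time passes only in rows, so rows that do not move let the fingers close. It gives the time, the measured TCP pose, the force, the opening and the grip force at its end, in the units of the state.
- env.get_state(): the state, without advancing time (a new reading comes with each control period).
- cams.camera(name): name is "scene" or "top"; returns (picture, depth): 420x560x3 uint8, red, green, blue; 420x560 float32, m along the optical axis (not along the pixel's ray), 0 where there is no reading.
- cams.get_calibration(name): a dict with "fx", "fy", "cx", "cy" (pixels), "world_from_camera" (4x4, takes a point from camera to world coordinates). Camera axes: x right, y down, z forward; pixel columns grow to the right and rows downward; lengths in m; the calibration is good to about 2 mm. A picture is of the moment at which its call begins. get_calibration takes no time and is no camera call.
- env.close_job(): hands the job in; it is judged then, once.
The state is a dict: "t": time; "joints": joint angles; "qvel": joint speeds; "tau": joint torques, N m; "position": TCP position; "orientation": TCP orientation; "contact_force": force on the tool from outside, world axes, zero at the start; "ft_torque": the same for the moment, N m; "width": opening from 0.0 (shut) to 1.0 (fully open); "grip_force": force on a finger pad.
Only numpy, scipy, OpenCV 4.12 (cv2) and the standard library are available. Lean on these libraries where they do the work, as an engineer would, in place of code of your own. Each camera call takes 0.05 s, during which the arm holds its last target. There are 200 camera calls.

### The job

Take the bent rod from its forked stand, reach over the splash guard and, with the rod only, pull the slide lever that has the flat paddle towards the guard until it is fully home against its stop; keep it pressed there with about 8 N for a second so that it latches, never pushing harder than 15 N on the guard, the boxes or the levers. Then lay the rod back level in both forks of its stand and let go. Do not shift the round-post lever or the things standing around, and keep the hand off the guard and the boxes.

Things in the scene. Friction and masses are not known exactly. Their poses are not given: they have to be found in the camera images.
- rod_grip (a point): middle of the rod's handle, on the shaft axis. Steel rod 10 mm in diameter with a flat-sided wooden handle (90 long, 14 wide, 24 high, mm) round this point. x along the shaft towards the bent end, z up. The shaft runs from x = -76 mm (stub behind the handle) to +140 mm, where it bends straight down. About 130 g, balances within 35 mm of this point
- rod_tip (a point): lower end of the bent-down leg of the rod, 140 mm ahead of rod_grip and 75 mm below it; same axes as rod_grip; the leg is 10 mm in diameter
- stand_rest (a point): where rod_grip lies when the rod rests in its stand, 88 mm above the worktop; x the way the shaft points, z up. Fixed stand: wooden base 160 x 60 x 8 mm, two V forks 6 mm thick at x = -58 and +58 mm carry the round shaft behind and ahead of the handle (10 mm play lengthwise each way); each V is 36 mm wide at its mouth, 17 mm above the shaft axis
- guard: splash guard: fixed aluminium sheet 210 mm wide (y) and 100 mm high, 5 mm thick with an 8 mm rolled top edge; a foot flange reaches 32 mm to the robot's side. Origin on the worktop under the middle of the sheet; x is its normal, away from the robot; y to the left, z up. Wall cabinets hang about 0.5 m above the back of the worktop
- paddle_box: fixed white switch box behind the guard, with the flat paddle lever: 96 (x) x 88 (y) x 45 (z) mm, front face 10 mm behind the sheet, dish rack 10 to 50 mm behind it. Origin under its middle, x away from the guard. The lever stands in a slot along x at y = 0: a black paddle 5 mm thick (x), 32 mm wide (y), blade from z = 48 to 76 mm
- post_box: the other switch box, the same but with a round post lever (10 mm post, 14 mm ball on top, up to z = 77 mm) in place of the paddle; it stands beside the paddle box, left or right of it, 98 mm between middles. Must not be shifted
- paddle (a joint): travel of the paddle lever towards the guard, m: 0 fully back, 0.025 home at its rigid stop; starts at 0 to 0.005, 2.5 N friction, stays where left. The blade gives a little on the lever, about 4 N per mm. The works sit differently in each box: fully back, the paddle's middle is anywhere from x = -3 to +13 mm in the box's frame: feel for the stop. x = +34 mm is always clear behind it
- post (a joint): travel of the post lever, m, the same way; it starts somewhere between 0.004 and 0.015 and must stay there
- tin: round tin 86 mm across, 40 high, bystander; origin under its middle
- lemon: lemon, 72 x 57 x 58 mm, bystander; origin under its middle
- cup: green cup with a handle, 62 x 88 mm, 50 high, bystander; origin under its middle
- spice: small spice jar with a red cap, 45 mm across, 106 high, bystander; origin under its middle
- peeler: orange-handled peeler, 170 x 25 x 18 mm, lying in front, bystander; origin under its middle

How it is judged:
On the way:
1. the rod presses the paddle lever against its stop with 4 to 15 N for half a second (value of joint paddle above 0.0235 m and contact force between rod and paddle between 4 and 15 N), for 0.5 s.
At the end, for the whole second after the job is handed in: The paddle lever is within 2.5 mm of its stop, and the rod lies at rest in both forks of its stand: handle middle within 15 mm of its rest point, shaft along the stand within 0.1 rad, bent leg hanging down within 0.35 rad (value of joint paddle above 0.0225 m and distance between rod_grip and stand_rest below 0.015 m and angle between the x axis of rod_grip and the x axis of stand_rest, either way round below 0.1 rad and angle between rod_grip's own z axis and vertical below 0.35 rad and linear speed of rod below 0.02 m/s); the robot touches nothing.
It fails at once if the rod pushes on the guard, a box or a lever with more than 15 N (contact force between rod and paddle above 15 N or contact force between rod and post above 15 N or contact force between rod and paddle_box above 15 N or contact force between rod and post_box above 15 N or contact force between rod and guard above 15 N).
It fails at once if the hand or arm touches the guard, a box or a lever (contact force between any of the arm, the fingers and guard above 1 N or contact force between any of the arm, the fingers and paddle_box above 1 N or contact force between any of the arm, the fingers and post_box above 1 N or contact force between any of the arm, the fingers and paddle above 1 N or contact force between any of the arm, the fingers and post above 1 N).
It fails at once if the round-post lever is shifted by more than 4 mm (distance of post from where it was at the start of the episode above 0.004 m).
It fails at once if a bystander is shifted by more than 20 mm (distance of any of tin, lemon, cup, spice, peeler from where it was at the start of the episode above 0.02 m).
It also fails if it takes over 61 s, if anything falls off the work surface, if the arm or the gripper's body presses on something with over 40 N, if the wrist force passes 120 N, or if a joint passes its speed limit or range.

## Working session

There is one attempt and no reset: what is moved stays moved. The work goes in short steps, Python scripts to look and compute and a tool call to move; the robot and the scene stay as the last step left them, time stands still between calls to the robot, and variables do not carry over. Pictures are saved under pics/ and viewed, at most 10 in all, crops included, and the job is handed in when it is done.

Besides the shell and the picture viewer there is one more tool, called after "Request:" as name(argument=value, ...) on one line, values as JSON. drive_tool: Moves the arm, as the interface text tells. Its arguments: {"type":"object","properties":{"grip":{"type":"array","items":{"type":"number"}},"linear":{"type":"array","items":{"type":"array","items":{"type":"number"}}},"roll":{"type":"array","items":{"type":"number"}},"grip_force":{"type":"number"}},"required":["grip","linear","roll"]}

```bash
mkdir -p pics; ls; python3 - <<'E'
from workcell import env, cams
import cv2, numpy as np
for n in("scene","top"):
    p,d=cams.camera(n); cv2.imwrite(f"pics/{n}0.png",p[:,:,::-1]); np.savez(f"{n}0.npz",p=p,d=d)
    c=cams.get_calibration(n); print(n,c['fx'],c['fy'],c['cx'],c['cy'],np.round(c['world_from_camera'],4).tolist())
print(env.get_state())
E
```

```text
pics
scene 488.20573472272787 488.20573472272787 293.05324793507174 212.71887406671513 [[0.8738, -0.217, 0.4351, 0.1302], [-0.4859, -0.3561, 0.7982, -1.0508], [-0.0183, -0.9089, -0.4166, 0.5119], [0.0, 0.0, 0.0, 1.0]]
top 466.413796223688 466.413796223688 269.16553820261913 209.61668977521444 [[0.0096, -0.9988, 0.0481, 0.5378], [-0.9998, -0.0104, -0.0171, -0.2326], [0.0176, -0.0479, -0.9987, 1.1055], [0.0, 0.0, 0.0, 1.0]]
{'t': 0.1, 'joints': array([-1.14703576e+00,  3.20188988e-01,  1.56554995e+00,  1.06373224e-05,
        1.25740805e+00, -1.99802631e-02]), 'qvel': array([-5.27544730e-05,  1.69551264e-04, -3.47582263e-03,  2.82764175e-03,
        6.60507612e-04, -8.56349611e-05]), 'tau': array([-4.89023259e-04, -4.13333595e+01, -2.32510471e+01,  7.30078644e-02,
        4.22261423e-02, -5.29012073e-05]), 'position': array([ 0.24669659, -0.51891376,  0.23022948]), 'orientation': array([-3.06309824e+00, -6.90981251e-01,  4.73784701e-04]), 'contact_force': array([ 0.0591817 , -0.69200788, -0.07984104]), 'ft_torque': array([0.01219816, 0.02282636, 0.03331941]), 'grip_force': 0.0, 'width': 1.000045162323124}
```

View pics/scene0.png

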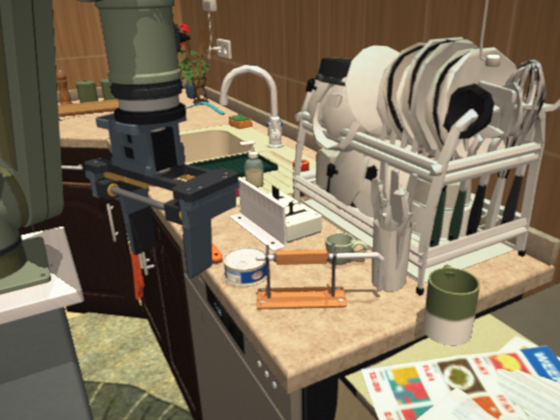

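View pics/top0.png

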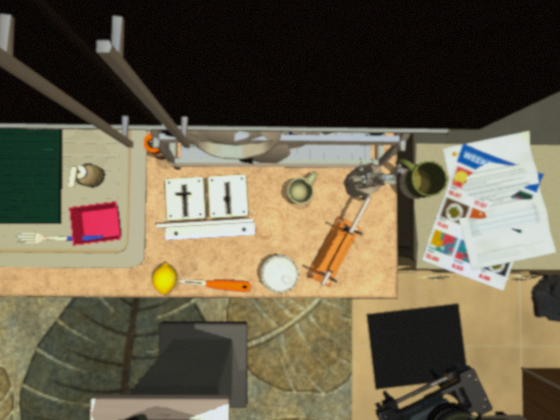

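```bash
python3 - <<'E'
import cv2
a=cv2.imread("pics/top0.png")[160:310,140:400]; b=cv2.imread("pics/scene0.png")[140:320,190:430]
cv2.imwrite("pics/topz.png",cv2.resize(a,None,fx=3,fy=3,interpolation=cv2.INTER_CUBIC))
cv2.imwrite("pics/scenez.png",cv2.resize(b,None,fx=3.3,fy=3.3,interpolation=cv2.INTER_CUBIC))
E
```

```text
(no output)
```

View pics/topz.png

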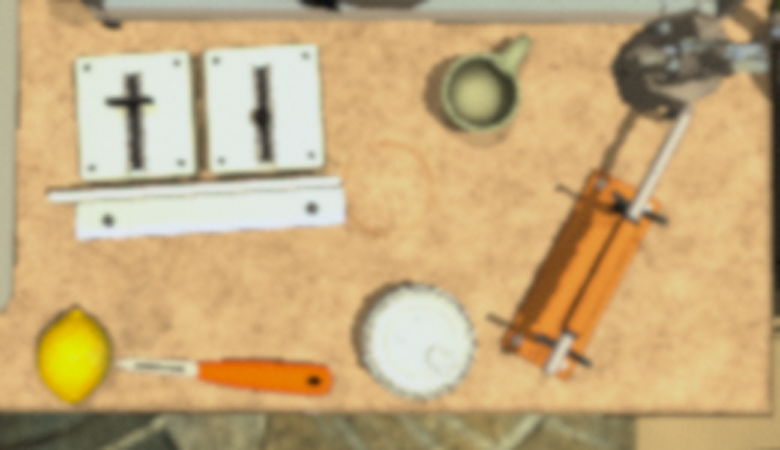

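View pics/scenez.png

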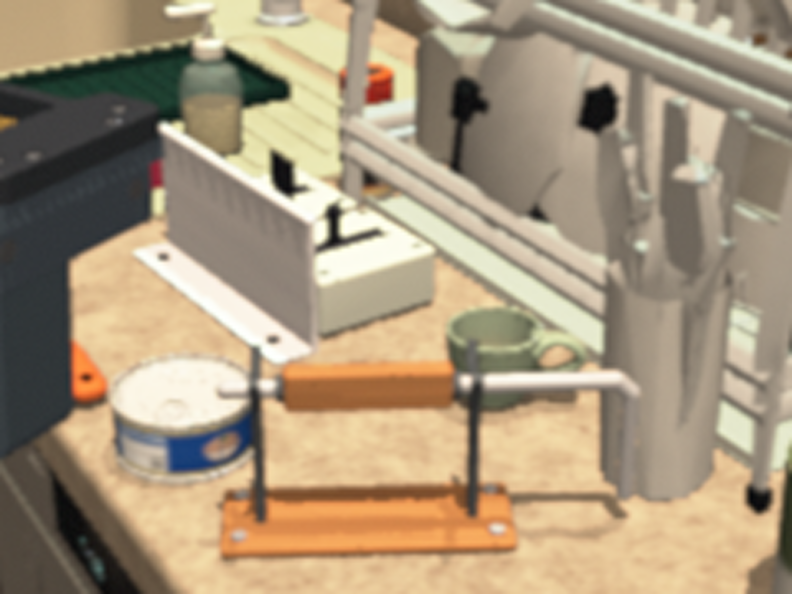

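```bash
cat >h.py <<'E'
import numpy as np
from workcell import env,cams
def ray(n,u,v,z):
    c=cams.get_calibration(n);W=np.array(c['world_from_camera'])
    d=W[:3,:3]@[(u-c['cx'])/c['fx'],(v-c['cy'])/c['fy'],1]
    return W[:3,3]+d*(z-W[2,3])/d[2]
def pt(n,d,u,v):
    c=cams.get_calibration(n);W=np.array(c['world_from_camera']);z=d[int(round(v)),int(round(u))]
    return W[:3,:3]@(np.array([(u-c['cx'])/c['fx'],(v-c['cy'])/c['fy'],1])*z)+W[:3,3]
E
python3 - <<'E'
from h import *
np.set_printoptions(precision=4,suppress=True)
d=np.load('top0.npz')['d']
P={'stub':(548,373,.088),'forkR':(560,350,.088),'forkF':(632,213,.088),'bend':(685,112,.088),'baseA':(503,348,.008),'baseB':(570,377,.008),'baseC':(600,170,.008),'baseD':(662,205,.008),
'gL':(50,195,.1),'gR':(342,182,.1),'flL':(78,238,0.003),'flR':(345,222,0.003),'paddle':(131,102,.076),'pL':(107,102,.076),'pR':(154,100,.076),'b1':(76,58,.045),'b2':(190,52,.045),'b3':(196,176,.045),'b4':(82,180,.045),'s1':(131,75,.045),'s2':(137,168,.045),'c1':(204,49,.045),'c2':(316,45,.045),'c3':(324,169,.045),'c4':(207,175,.045),'post':(262,117,.077),
'cup':(480,92,.05),'tin':(415,341,.04)}
for k,(u,v,z) in P.items():
    U,V=140+u/3-.33,160+v/3-.33
    print(k,ray('top',U,V,z),pt('top',d,U,V))
s=np.load('scene0.npz')['d']
for k,(u,v,z) in {'hl':(287,385,.088),'hr':(455,385,.088),'bend':(632,385,.088),'legend':(625,495,.013),'stub':(222,390,.088),'padtopL':(272,152,.076),'padtopR':(293,165,.076),'gtopL':(162,127,.1),'gtopR':(313,226,.1)}.items():
    U,V=190+u/3.3-.35,140+v/3.3-.35
    print(k,ray('scene',U,V,z),pt('scene',s,U,V))
E
```

```text
stub [ 0.4263 -0.3671  0.088 ] [ 0.4263 -0.367   0.0884]
forkR [ 0.4429 -0.3757  0.088 ] [ 0.4433 -0.3752  0.0916]
forkF [ 0.5426 -0.4279  0.088 ] [ 0.5426 -0.4275  0.0902]
bend [ 0.6168 -0.4667  0.088 ] [ 0.6166 -0.4661  0.0906]
baseA [ 0.4367 -0.3423  0.008 ] [ 0.436  -0.3431  0.0005]
baseB [ 0.4146 -0.3949  0.008 ] [ 0.4134 -0.3963 -0.0021]
baseC [ 0.5765 -0.418   0.008 ] [ 0.5767 -0.4185  0.0048]
baseD [ 0.5495 -0.4669  0.008 ] [ 0.5496 -0.4683  0.0018]
gL [ 0.5514 -0.008   0.1   ] [ 0.5515 -0.0071  0.0963]
gR [ 0.5628 -0.2166  0.1   ] [ 0.5653 -0.215  -0.0001]
flL [ 0.5193 -0.0088  0.003 ] [ 0.5192 -0.0085  0.0016]
flR [ 0.5338 -0.2178  0.003 ] [ 0.5337 -0.2177 -0.0017]
paddle [ 0.6207 -0.0605  0.076 ] [ 0.6214 -0.059   0.067 ]
pL [ 0.6205 -0.0429  0.076 ] [ 0.6227 -0.0378  0.0481]
pR [ 0.6223 -0.0773  0.076 ] [ 0.6244 -0.0735  0.0504]
b1 [ 0.6562 -0.0131  0.045 ] [ 0.6612 -0.0038  0.0002]
b2 [ 0.6617 -0.0993  0.045 ] [ 0.6633 -0.0976  0.0321]
b3 [ 0.5676 -0.1053  0.045 ] [ 0.5682 -0.1027  0.0235]
b4 [ 0.5637 -0.0195  0.045 ] [ 0.5649 -0.0095 -0.0049]
s1 [ 0.6437 -0.0549  0.045 
[... 290 characters left out ...]
085 -0.001 ]
post [ 0.6106 -0.1569  0.077 ] [ 0.6106 -0.1569  0.0762]
cup [ 0.6333 -0.3196  0.05  ] [ 0.6372 -0.3232  0.0063]
tin [ 0.4444 -0.2723  0.04  ] [ 0.444  -0.2725  0.0358]
hl [ 0.4596 -0.3834  0.088 ] [ 0.4575 -0.3876  0.0907]
hr [ 0.5358 -0.429   0.088 ] [ 0.5341 -0.4315  0.0897]
bend [ 0.6154 -0.4766  0.088 ] [ 0.6177 -0.4738  0.0859]
legend [ 0.6218 -0.4691  0.013 ] [ 0.6181 -0.4735  0.0168]
stub [ 0.4277 -0.3704  0.088 ] [ 0.4275 -0.371   0.0883]
padtopL [ 0.6186 -0.0505  0.076 ] [ 0.6202 -0.0473  0.0746]
padtopR [ 0.62   -0.0816  0.076 ] [ 0.6227 -0.0762  0.0736]
gtopL [ 0.5458 -0.0186  0.1   ] [ 0.5489 -0.0108  0.0969]
gtopR [ 0.5564 -0.2325  0.1   ] [ 0.5655 -0.215   0.0912]
```

Request:
drive_tool(grip=[0,0,0,0,0,0,0,0,0,0,0,0], linear=[[0,0,0],[0,0,0],[0,0,0],[0,0,0],[0,0,0],[0.0273,-0.0363,0],[0.0273,-0.0363,0],[0.0273,-0.0363,0],[0.0273,-0.0363,0],[0.0273,-0.0363,0],[0.0273,-0.0363,0],[0,0,0]], roll=[0.1852,0.1852,0.1852,0.1852,0.1852,0,0,0,0,0,0,0])

```text
t: 1.6
position: [0.4953, -0.4005, 0.23]
orientation: [-3.051, 0.744, 0.001]
contact_force: [-0.7, -0.9, 0.5]
width: 1.001
grip_force: 0.0
```

Request:
drive_tool(grip=[0,0,0,0,0,0,1,1,1,1,1,1], linear=[[-0.001,0.0024,0.036],[0,0,0.036],[0,0,0.036],[0,0,0.026],[0,0,0.01],[0,0,0],[0,0,0],[0,0,0],[0,0,0],[0,0,0],[0,0,0],[0,0,0]], roll=[0,0,0,0,0,0,0,0,0,0,0,0], grip_force=60)

```text
t: 3.1
position: [0.491, -0.404, 0.087]
orientation: [3.051, -0.75, -0.0]
contact_force: [0.5, 0.4, 0.6]
width: 0.372
grip_force: 0.0
```

Request:
drive_tool(grip=[1,1,1,1,1,1,1,1], linear=[[0,0,0],[0,0,0],[0,0,0],[0,0,0],[0,0,0],[0,0,0],[0,0,0],[0,0,0]], roll=[0,0,0,0,0,0,0,0])

```text
t: 4.1
position: [0.4921, -0.4019, 0.0869]
orientation: [-3.046, 0.752, -0.001]
contact_force: [3.2, 5.0, 0.7]
width: 0.155
grip_force: 60.0
```

Request:
drive_tool(grip=[1,1,1,1,1,1,1,1], linear=[[0,0,-0.01],[0,0,-0.015],[0,0,-0.015],[-0.02,0,0],[-0.02,0,0],[0,0,-0.03],[0,0,-0.03],[0,0,0]], roll=[0,0,0,0,0,0,0,0])

```text
t: 5.1
position: [0.4568, -0.3868, 0.1905]
orientation: [3.047, -0.75, 0.01]
contact_force: [0.1, 0.6, -2.5]
width: 0.151
grip_force: 60.0
```

```bash
python3 - <<'E'
from h import *
import cv2
for n in("scene","top"):
    p,d=cams.camera(n); cv2.imwrite(f"pics/{n}1.png",p[:,:,::-1]); np.savez(f"{n}1.npz",p=p,d=d)
s=env.get_state();print(s['t'],s['position'],s['orientation'],s['contact_force'],s['ft_torque'],s['joints'])
a=cv2.imread("pics/scene1.png")[120:330,190:430]
cv2.imwrite("pics/s1z.png",cv2.resize(a,None,fx=2.8,fy=2.8,interpolation=cv2.INTER_CUBIC))
E
```

```text
5.2 [ 0.45525024 -0.38531017  0.18697379] [ 3.05055588e+00 -7.50247366e-01 -6.32112305e-05] [-0.11936153 -0.04427823 -2.13626186] [ 0.05415427  0.06961323 -0.00940499] [-7.21592373e-01  3.82822361e-01  1.58271195e+00 -1.48908878e-04
  1.17603209e+00  1.33156500e+00]
```

View pics/s1z.png

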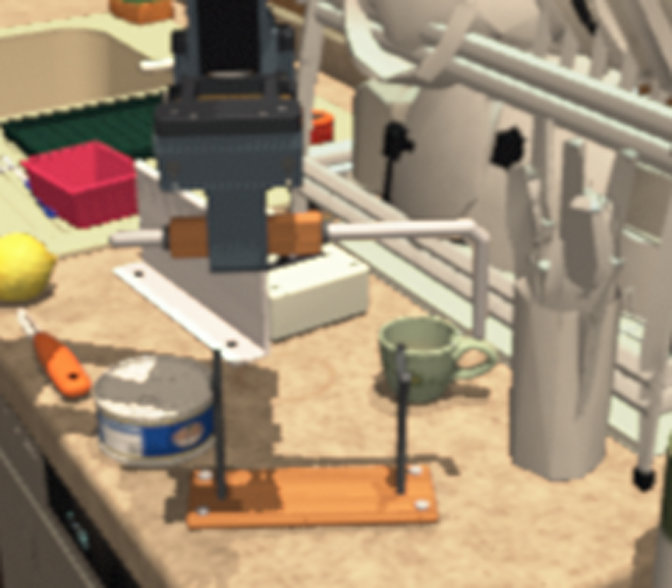

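```bash
python3 - <<'E'
from h import *
import cv2
np.set_printoptions(precision=4,suppress=True)
S=np.load('scene1.npz');T=np.load('top1.npz')
tcp=np.array([.45525,-.38531]);th=-.4822
ex=np.array([np.cos(th),np.sin(th)]);ey=np.array([np.sin(th),-np.cos(th)])
def show(k,q):
    r=q[:2]-tcp;print(k,q,'fwd %.4f side %.4f'%(r@ex,r@ey))
for k,(u,v,z) in {'tip':(479,334,.114),'legmid':(480,280,.15),'bend':(480,232,.189),'hr':(322,232,.189),'stub':(113,240,.189)}.items():
    U,V=190+u/2.8-.35,120+v/2.8-.35
    show(k,ray('scene',U,V,z));show(k+' d',pt('scene',S['d'],U,V))
# top: points with depth z .165-.21 forward of hand
d=T['d'];c=cams.get_calibration('top');W=np.array(c['world_from_camera'])
v,u=np.mgrid[:420,:560];P=np.stack([(u-c['cx'])/c['fx']*d,(v-c['cy'])/c['fy']*d,d],-1)@W[:3,:3].T+W[:3,3]
r=P[...,:2]-tcp;f=r@ex;s=r@ey
m=(abs(s)<.03)&(f>.03)&(f<.2)&(P[...,2]>.165)&(P[...,2]<.22)
for a in np.arange(.04,.17,.01):
    k=m&(f>=a)&(f<a+.01)
    if k.any(): print('%.3f n%d side %.4f z %.4f'%(a,k.sum(),s[k].mean(),P[...,2][k].max()))
print('max f',f[m].max())
# rack obstacle near paddle: points with z>.05 around
b=np.array([.6123,-.0593]);g=.0545;gx=np.array([np.cos(g),np.sin(g)]);gy=np.array([-np.sin(g),np.cos(g)])
D0=np.load('top0.npz')['d'];P=np.stack([(u-c['cx'])/c['fx']*D0,(v-c['cy'])/c['fy']*D0,D0],-1)@W[:3,:3].T+W[:3,3]
q=P[...,:2]-b;X=q@gx;Y=q@gy
k=(abs(Y)<.12)&(X>.02)&(X<.2)&(P[...,2]>.06)
for a in np.arange(.02,.16,.02):
    kk=k&(X>=a)&(X<a+.02); print('%.2f'%a,kk.sum(),P[...,2][kk].max() if kk.any() else None)
k=(abs(Y)<.012)&(abs(X)<.03)&(P[...,2]>.06);print('paddle',X[k].mean(),X[k].min(),X[k].max(),Y[k].mean(),k.sum(),P[...,2][k].max())
k=(abs(Y)<.1)&(abs(X+.058)<.02)&(P[...,2]>.085);print('guard',X[k].mean(),P[...,2][k].max(),k.sum())
E
```

```text
tip [ 0.5933 -0.4456  0.114 ] fwd 0.1503 side -0.0106
tip d [ 0.5825 -0.4597  0.1232] fwd 0.1472 side 0.0068
legmid [ 0.5941 -0.4431  0.15  ] fwd 0.1498 side -0.0132
legmid d [ 0.5825 -0.4583  0.1591] fwd 0.1466 side 0.0057
bend [ 0.5833 -0.4553  0.189 ] fwd 0.1459 side 0.0026
bend d [ 0.5818 -0.4572  0.19  ] fwd 0.1455 side 0.0050
hr [ 0.5037 -0.4065  0.189 ] fwd 0.0528 side -0.0037
hr d [ 0.4997 -0.4135  0.1925] fwd 0.0525 side 0.0044
stub [ 0.3927 -0.3524  0.189 ] fwd -0.0707 side -0.0001
stub d [ 0.3913 -0.3561  0.1907] fwd -0.0702 side 0.0038
0.040 n12 side -0.0023 z 0.2023
0.050 n30 side -0.0008 z 0.1986
0.060 n26 side 0.0003 z 0.1953
0.070 n26 side 0.0002 z 0.1969
0.080 n29 side 0.0000 z 0.1968
0.090 n24 side 0.0004 z 0.1949
0.100 n27 side 0.0002 z 0.1973
0.110 n27 side 0.0003 z 0.1965
0.120 n26 side 0.0001 z 0.1960
0.130 n25 side 0.0001 z 0.1986
0.140 n27 side -0.0007 z 0.1952
0.150 n1 side 0.0017 z 0.1847
max f 0.19989064424580866
0.02 3962 0.8467578862670146
0.04 18406 0.8427277036492387
0.06 3367 0.8294760632027026
0.08 1238 0.3209449851012032
0.10 312 0.28859413270988665
0.12 82 0.10836957484313814
0.14 1 0.10272091244051507
0.16 0 None
paddle 0.010025573019651925 0.007658194231256659 0.012848132186486245 -0.0008142546147966313 34 0.07781449315908828
guard -0.05842936428759197 0.10377503902270258 270
```

Request:
drive_tool(grip=[1,1,1,1,1,1,1,1,1,1,1,1], linear=[[0,0,-0.024],[0,0,-0.024],[0,0,0],[0,0,0],[0,0,0],[0,-0.0275,0],[0,-0.05,0],[0,-0.05,0],[0,-0.05,0],[0,-0.05,0],[0,-0.05,0],[0,-0.02,0]], roll=[0,0,-0.179,-0.179,-0.179,0,0,0,0,0,0,0])

```text
t: 6.7
position: [0.4379, -0.086, 0.2336]
orientation: [-3.139, -0.09, 0.005]
contact_force: [0.1, -0.2, 0.4]
width: 0.149
grip_force: 60.0
```

Request:
drive_tool(grip=[1,1,1,1], linear=[[0.02,-0.019,0],[0.02,0,0],[0.0,0,0],[0,0,0]], roll=[0,0,0,0])

```text
t: 7.2
position: [0.477, -0.0673, 0.234]
orientation: [-3.14, -0.086, 0.005]
contact_force: [-0.6, 0.0, -1.5]
width: 0.148
grip_force: 60.0
```

```bash
cat >>h.py <<'E'
np.set_printoptions(precision=4,suppress=True)
b=np.array([.6123,-.0593]);g=.0545;gx=np.array([np.cos(g),np.sin(g)]);gy=np.array([-np.sin(g),np.cos(g)])
from scipy.spatial.transform import Rotation as Ro
def cloud(n):
    p,d=cams.camera(n);c=cams.get_calibration(n);W=np.array(c['world_from_camera'])
    v,u=np.mgrid[:420,:560];P=np.stack([(u-c['cx'])/c['fx']*d,(v-c['cy'])/c['fy']*d,d],-1)@W[:3,:3].T+W[:3,3]
    q=P[...,:2]-b
    return p,np.stack([q@gx,q@gy,P[...,2]],-1)
def st():
    s=env.get_state();t=s['position'];x=Ro.from_rotvec(s['orientation']).as_matrix()[:,0]
    q=t[:2]-b
    print('t',s['t'],'tcp',t,'yaw %.4f'%np.arctan2(x[1],x[0]),'box',q@gx,q@gy,'leg X %.4f Y %.4f'%((q+.145*x[:2])@gx,(q+.145*x[:2])@gy),'F',s['contact_force'],s['ft_torque'],s['grip_force'])
E
python3 - <<'E'
from h import *
import cv2
st()
p,Q=cloud('top');cv2.imwrite("pics/t2.png",cv2.resize(p[120:310,130:400,::-1],None,fx=2.8,fy=2.8,interpolation=cv2.INTER_CUBIC))
m=(abs(Q[...,1])<.02)&(Q[...,2]>.22)&(Q[...,2]<.26)&(Q[...,0]>-.09)&(Q[...,0]<.06)
print('rod end X',np.sort(Q[...,0][m])[-6:],'Y by X',[(round(a,2),Q[...,1][m&(abs(Q[...,0]-a)<.01)].mean()) for a in np.arange(-.08,.03,.02)])
p,_=cams.camera('scene');cv2.imwrite("pics/s2.png",p[:,:,::-1])
E
```

```text
t 7.2 tcp [ 0.477  -0.0673  0.234 ] yaw 0.0546 box -0.13556225075266673 -0.0006184275006580302 leg X 0.0094 Y -0.0006 F [-0.5514  0.0037 -1.5453] [ 0.0743  0.0426 -0.0104] 59.99712109565735
rod end X [0.0102 0.0107 0.0119 0.012  0.012  0.0123] Y by X [(np.float64(-0.08), np.float64(-0.0029173418879231625)), (np.float64(-0.06), np.float64(-0.0022066509297761156)), (np.float64(-0.04), np.float64(-0.002330360506608424)), (np.float64(-0.02), np.float64(-0.0022787103771336544)), (np.float64(0.0), np.float64(-0.0024422311161758255)), (np.float64(0.02), np.float64(-0.003153849419335455))]
```

View pics/t2.png

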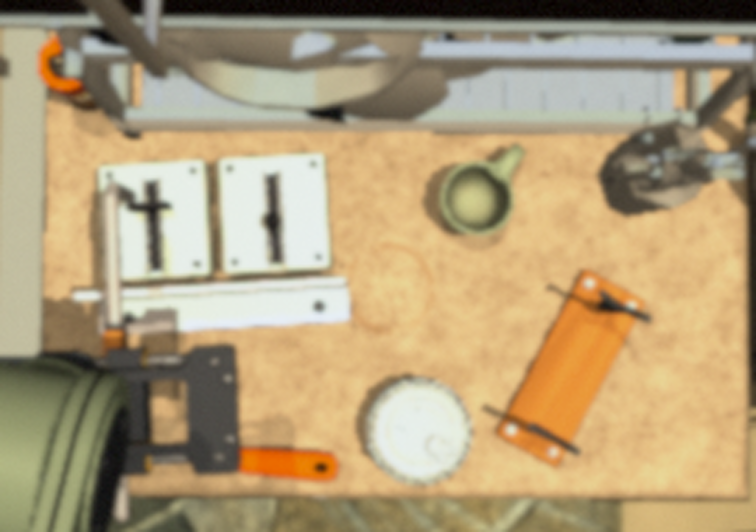

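Request:
drive_tool(grip=[1,1,1,1,1,1,1], linear=[[0.0235,-0.001,0],[0,0,0],[0,0,0.03],[0,0,0.03],[0,0,0.03],[0,0,0.016],[0,0,0]], roll=[0,0,0,0,0,0,0])

```text
t: 8.18
position: [0.4997, -0.065, 0.128]
orientation: [-3.14, -0.085, 0.006]
contact_force: [-0.4, -1.0, -0.6]
width: 0.15
grip_force: 60.0
```

```bash
python3 - <<'E'
from h import *
import cv2
p,Q=cloud('top');st()
m=(abs(Q[...,1])<.02)&(Q[...,2]>.115)&(Q[...,2]<.16)&(Q[...,0]>-.09)&(Q[...,0]<.06)
print('rod end X',np.sort(Q[...,0][m])[-6:],'Y,z',[(round(a,2),np.round(Q[m&(abs(Q[...,0]-a)<.01)].mean(0),4)) for a in np.arange(-.04,.04,.02)])
a=p[150:250,130:250,::-1]
s,_=cams.camera('scene');c=s[140:260,210:350,::-1]
cv2.imwrite("pics/c3.png",np.hstack([cv2.resize(a,(400,400),interpolation=cv2.INTER_CUBIC),cv2.resize(c,(400,400),interpolation=cv2.INTER_CUBIC)]))
E
```

```text
t 8.225 tcp [ 0.5008 -0.0651  0.129 ] yaw 0.0545 box -0.11168986926952099 0.0002877646634925823 leg X 0.0333 Y 0.0003 F [ 0.0687  0.0124 -0.489 ] [ 0.005   0.0746 -0.0365] 59.99723553657532
rod end X [0.0333 0.0337 0.0337 0.0353 0.0355 0.0357] Y,z [(np.float64(-0.04), array([-0.0404, -0.0018,  0.1313])), (np.float64(-0.02), array([-0.0202, -0.0007,  0.1315])), (np.float64(0.0), array([-0.0001, -0.0015,  0.1314])), (np.float64(0.02), array([ 0.0199, -0.002 ,  0.1305]))]
```

View pics/c3.png

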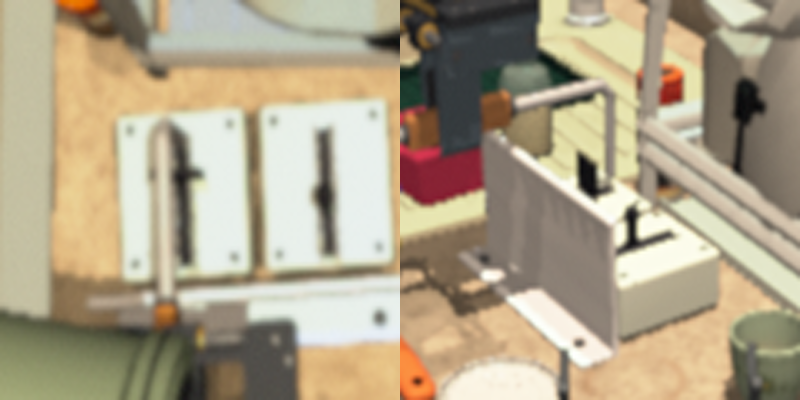

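Request:
drive_tool(grip=[1,1,1,1,1,1,1,1,1], linear=[[-0.006,0,0],[-0.006,0,0],[-0.003,0,0],[-0.003,0,0],[-0.003,0,0],[-0.003,0,0],[-0.003,0,0],[-0.003,0,0],[0,0,0]], roll=[0,0,0,0,0,0,0,0,0])

```text
t: 9.4
position: [0.4716, -0.0667, 0.1292]
orientation: [3.14, 0.086, 0.001]
contact_force: [2.9, -0.7, 1.1]
width: 0.15
grip_force: 60.0
```

Request:
drive_tool(grip=[1,1], linear=[[0,0,0],[0,0,0]], roll=[0,0])

```text
t: 9.65
position: [0.4717, -0.0666, 0.1291]
orientation: [3.14, 0.086, 0.0]
contact_force: [1.5, -0.6, 0.3]
width: 0.149
grip_force: 60.0
```

Request:
drive_tool(grip=[1,1,1], linear=[[-0.002,0,0],[0,0,0],[0,0,0]], roll=[0,0,0])

```text
t: 10.02
position: [0.4697, -0.0667, 0.129]
orientation: [3.14, 0.086, 0.0]
contact_force: [2.0, 0.8, -0.3]
width: 0.148
grip_force: 60.0
```

Request:
drive_tool(grip=[1,1,1,1], linear=[[-0.001,0,0],[-0.001,0,0],[0,0,0],[0,0,0]], roll=[0,0,0,0])

```text
t: 10.52
position: [0.4676, -0.0668, 0.129]
orientation: [3.14, 0.086, 0.0]
contact_force: [1.4, -1.4, -0.2]
width: 0.152
grip_force: 60.0
```

Request:
drive_tool(grip=[1,1,1,1], linear=[[-0.001,0,0],[-0.001,0,0],[0,0,0],[0,0,0]], roll=[0,0,0,0])

```text
t: 11.02
position: [0.4656, -0.0669, 0.129]
orientation: [3.14, 0.086, -0.0]
contact_force: [2.9, -0.2, 0.2]
width: 0.151
grip_force: 60.0
```

Request:
drive_tool(grip=[1,1,1], linear=[[-0.001,0,0],[0,0,0],[0,0,0]], roll=[0,0,0])

```text
t: 11.4
position: [0.4647, -0.067, 0.129]
orientation: [3.14, 0.086, 0.0]
contact_force: [2.7, -1.2, -0.1]
width: 0.151
grip_force: 60.0
```

Request:
drive_tool(grip=[1,1,1], linear=[[-0.001,0,0],[0,0,0],[0,0,0]], roll=[0,0,0])

```text
t: 11.78
position: [0.4636, -0.067, 0.129]
orientation: [3.14, 0.086, 0.0]
contact_force: [2.5, 0.1, 0.7]
width: 0.149
grip_force: 60.0
```

Request:
drive_tool(grip=[1,1,1], linear=[[-0.001,0,0],[0,0,0],[0,0,0]], roll=[0,0,0])

```text
t: 12.15
position: [0.4626, -0.0671, 0.129]
orientation: [3.14, 0.086, -0.0]
contact_force: [1.3, -0.9, -0.8]
width: 0.148
grip_force: 60.0
```

Request:
drive_tool(grip=[1,1,1], linear=[[-0.001,0,0],[0,0,0],[0,0,0]], roll=[0,0,0])

```text
t: 12.52
position: [0.4616, -0.0671, 0.129]
orientation: [3.14, 0.086, -0.0]
contact_force: [2.5, -1.0, -1.0]
width: 0.15
grip_force: 60.0
```

Request:
drive_tool(grip=[1,1,1], linear=[[-0.001,0,0],[0,0,0],[0,0,0]], roll=[0,0,0])

```text
t: 12.9
position: [0.4606, -0.0672, 0.129]
orientation: [3.14, 0.086, -0.0]
contact_force: [3.0, -1.0, 0.7]
width: 0.15
grip_force: 60.0
```

Request:
drive_tool(grip=[1,1,1], linear=[[-0.001,0,0],[0,0,0],[0,0,0]], roll=[0,0,0])

```text
t: 13.28
position: [0.4599, -0.0672, 0.1289]
orientation: [3.14, 0.086, 0.001]
contact_force: [4.3, -1.0, 0.0]
width: 0.15
grip_force: 60.0
```

Request:
drive_tool(grip=[1,1,1], linear=[[-0.001,0,0],[0,0,0],[0,0,0]], roll=[0,0,0])

```text
t: 13.65
position: [0.4593, -0.0673, 0.129]
orientation: [3.14, 0.086, 0.002]
contact_force: [5.5, -0.8, -1.3]
width: 0.147
grip_force: 60.0
```

```bash
python3 - <<'E'
from h import *
import cv2
p,Q=cloud('top');st()
m=(abs(Q[...,1])<.02)&(Q[...,2]>.11)&(Q[...,2]<.16)&(Q[...,0]>-.09)&(Q[...,0]<.06)
print('rod end X',np.sort(Q[...,0][m])[-6:])
m=(abs(Q[...,1])<.03)&(Q[...,2]>.058)&(Q[...,2]<.085)&(abs(Q[...,0])<.035);print('paddle top',m.sum(),Q[m].mean(0),Q[m].min(0),Q[m].max(0))
E
```

```text
t 13.7 tcp [ 0.4593 -0.0673  0.129 ] yaw 0.0548 box -0.15322519778324314 0.00035420659612187856 leg X -0.0082 Y 0.0004 F [ 5.1724  0.4479 -2.8267] [-0.0827 -1.0393 -0.109 ] 59.99446392059326
rod end X [-0.007  -0.0069 -0.0069 -0.0048 -0.0047 -0.0046]
paddle top 34 [-0.0147 -0.0046  0.072 ] [-0.0181 -0.0154  0.0581] [-0.0061  0.016   0.0801]
```

Request:
drive_tool(grip=[1,1,1], linear=[[-0.001,0,0],[0,0,0],[0,0,0]], roll=[0,0,0])

```text
t: 14.08
position: [0.4588, -0.0673, 0.1289]
orientation: [3.14, 0.086, 0.004]
contact_force: [6.9, -0.5, -3.6]
width: 0.148
grip_force: 60.0
```

Request:
drive_tool(grip=[1,1,1], linear=[[-0.001,0,0],[0,0,0],[0,0,0]], roll=[0,0,0])

```text
t: 14.45
position: [0.4582, -0.0674, 0.1289]
orientation: [3.14, 0.086, 0.005]
contact_force: [8.6, 0.9, -5.8]
width: 0.15
grip_force: 60.0
```

Request:
drive_tool(grip=[1,1,1,1,1,1,1,1,1], linear=[[0,0,0],[0,0,0],[0,0,0],[0,0,0],[0,0,0],[0,0,0],[0,0,0],[0,0,0],[0,0,0]], roll=[0,0,0,0,0,0,0,0,0])

```text
t: 15.58
position: [0.4582, -0.0674, 0.1289]
orientation: [3.14, 0.086, 0.005]
contact_force: [7.9, 0.1, -5.6]
width: 0.149
grip_force: 60.0
```

Request:
drive_tool(grip=[1,1,1,1,1,1,1,1,1,1], linear=[[0.003,0,0],[0.005,0,0],[0.007,0,0],[0.007,0,0],[0,0,0],[0,0,-0.03],[0,0,-0.04],[0,0,-0.036],[0,0,0],[0,0,0]], roll=[0,0,0,0,0,0,0,0,0,0])

```text
t: 16.82
position: [0.4776, -0.066, 0.2338]
orientation: [-3.14, -0.086, 0.004]
contact_force: [-0.2, 0.8, -1.6]
width: 0.153
grip_force: 60.0
```

```bash
python3 - <<'E'
from h import *
import cv2
p,Q=cloud('top');st()
m=(abs(Q[...,1])<.02)&(Q[...,2]>.2)&(Q[...,2]<.27)&(Q[...,0]>-.1)&(Q[...,0]<.06)
print('rod end X',np.sort(Q[...,0][m])[-6:],[(round(a,2),np.round(np.median(Q[m&(abs(Q[...,0]-a)<.01)],0),4)) for a in np.arange(-.1,.02,.02)])
m=(abs(Q[...,1])<.03)&(Q[...,2]>.058)&(Q[...,2]<.085)&(abs(Q[...,0])<.035);print('paddle top',m.sum(),Q[m].mean(0),Q[m].min(0),Q[m].max(0))
s,S=cloud('scene');c=s[60:260,190:400,::-1]
cv2.imwrite("pics/s4.png",cv2.resize(c,None,fx=2.8,fy=2.8,interpolation=cv2.INTER_CUBIC))
E
```

```text
t 16.875 tcp [ 0.4774 -0.066   0.2334] yaw 0.0548 box -0.13502872895446177 0.0006394694766157913 leg X 0.0100 Y 0.0007 F [-0.5901 -0.5161 -0.8104] [-0.0452  0.0527 -0.0388] 59.997217655181885
rod end X [0.0119 0.012  0.0122 0.0129 0.0141 0.0142] [(np.float64(-0.1), array([-0.0943, -0.0018,  0.2443])), (np.float64(-0.08), array([-0.0819, -0.0017,  0.2386])), (np.float64(-0.06), array([-0.0595, -0.0013,  0.2376])), (np.float64(-0.04), array([-0.04  , -0.0012,  0.2372])), (np.float64(-0.02), array([-0.0206, -0.0009,  0.2375])), (np.float64(0.0), array([ 0.0019, -0.0018,  0.2367]))]
paddle top 43 [-0.0145 -0.0009  0.0726] [-0.0166 -0.0151  0.0591] [-0.0117  0.0152  0.0778]
```

View pics/s4.png

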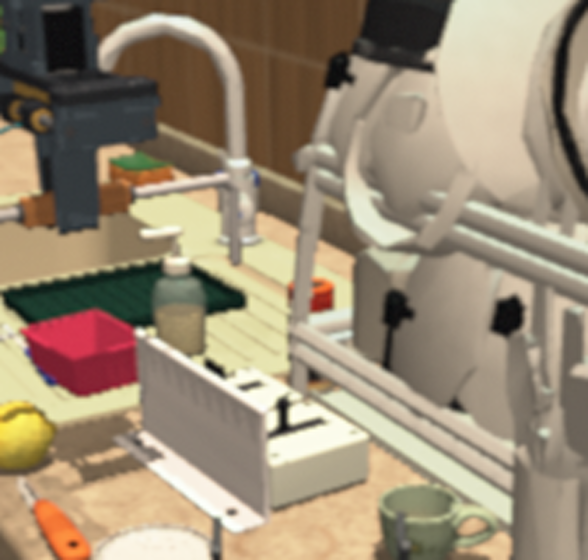

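Request:
drive_tool(grip=[1,1,1,1,1,1,1,1,1,1,1,1], linear=[[-0.0189,0,0],[-0.0189,0,0],[0,0.0254,0],[0,0.05,0],[0,0.05,0],[0,0.05,0],[0,0.05,0],[0,0.05,0],[0,0.04,0],[0,0,0],[0,0,0],[0,0,0]], roll=[0,0,0,0,0,0,0,0,0,0.179,0.179,0.179])

```text
t: 18.42
position: [0.4567, -0.3827, 0.2348]
orientation: [-3.048, 0.76, 0.002]
contact_force: [0.4, 0.5, -1.9]
width: 0.149
grip_force: 60.0
```

Request:
drive_tool(grip=[1,1,1,1], linear=[[0,0,0.04],[0,0,0.04],[0,0,0.028],[0,0,0]], roll=[0,0,0,0])

```text
t: 18.92
position: [0.4558, -0.3816, 0.1249]
orientation: [-3.048, 0.75, 0.009]
contact_force: [-0.8, 0.3, -0.8]
width: 0.151
grip_force: 60.0
```

```bash
python3 - <<'E'
from h import *
st();t=env.get_state()['position'];th=-.4822
d=np.array([.4925,-.4010])-t[:2];print('dtool',d@[np.cos(th),np.sin(th)],d@[np.sin(th),-np.cos(th)])
p,Q=cloud('top');ex=np.array([np.cos(th),np.sin(th)]);W=Q[...,:1]*gx+Q[...,1:2]*gy+b
r=W-t[:2];f=r@ex;s=r@[np.sin(th),-np.cos(th)]
m=(abs(s)<.015)&(f<.17)&(f>.05)&(abs(Q[...,2]-t[2])<.02)
for a in (.06,.08,.1,.12,.14):
  k=m&(abs(f-a)<.01);print(a,k.sum(),s[k].mean(),np.median(Q[...,2][k]))
E
```

```text
t 18.925 tcp [ 0.4558 -0.3816  0.1249] yaw -0.4824 box -0.17381900315931045 -0.3132902713226251 leg X -0.0492 Y -0.3875 F [-0.7632  0.3343 -0.7962] [0.1058 0.0321 0.0264] 59.99723732471466
dtool 0.04151030877563609 0.0001770808133644275
0.06 38 -0.001641215231044321 0.12872047206623455
0.08 45 0.00012757599520999614 0.12840288132466438
0.1 47 0.0002031297662617068 0.12819613730887458
0.12 46 -8.525486789124786e-05 0.1280888550487998
0.14 42 -0.00026526175176064715 0.12612786901068485
```

Request:
drive_tool(grip=[1,1,1,1,1,1,1,1,1], linear=[[0.02,0,0],[0.0215,0,0],[0,0,0],[0,0,0.012],[0,0,0.01],[0,0,0.01],[0,0,0.005],[0,0,0],[0,0,0]], roll=[0,0,0,0,0,0,0,0,0])

```text
t: 20.1
position: [0.4951, -0.4026, 0.0902]
orientation: [3.05, -0.75, 0.001]
contact_force: [-1.2, 0.6, -1.0]
width: 0.15
grip_force: 60.0
```

Request:
drive_tool(grip=[1,1,1,1,1], linear=[[-0.003,0,0],[0,0,0.0015],[0,0,0.0015],[0,0,0],[0,0,0]], roll=[0,0,0,0,0])

```text
t: 20.72
position: [0.4924, -0.4016, 0.0874]
orientation: [3.05, -0.75, 0.001]
contact_force: [-0.8, -1.3, 2.2]
width: 0.152
grip_force: 60.0
```

Request:
drive_tool(grip=[0.7,0.7,0.4,0.2,0,0,0,0,0,0,0,0], linear=[[0,0,0],[0,0,0],[0,0,0],[0,0,0],[0,0,0],[0,0,0],[0,0,0],[0,0,0],[0,0,0],[0,0,0],[0,0,0],[0,0,0]], roll=[0,0,0,0,0,0,0,0,0,0,0,0])

```text
t: 22.22
position: [0.4923, -0.4011, 0.087]
orientation: [3.051, -0.75, 0.0]
contact_force: [-0.3, -0.6, 0.4]
width: 1.0
grip_force: 0.0
```

Request:
drive_tool(grip=[0,0,0,0,0,0,0,0,0,0], linear=[[0,0,-0.02],[0,0,-0.03],[0,0,-0.04],[0,0,-0.05],[0,0,0],[-0.0273,0.0363,0],[-0.0273,0.0363,0],[-0.0273,0.0363,0],[-0.0273,0.0363,0],[0,0,0]], roll=[0,0,0,0,0,0,0,0,0,0])

```text
t: 23.48
position: [0.3255, -0.4796, 0.2261]
orientation: [-3.048, 0.756, 0.003]
contact_force: [1.3, 0.7, 0.2]
width: 1.002
grip_force: 0.0
```

```bash
python3 - <<'E'
from h import *
import cv2
p,Q=cloud('top');st()
m=(abs(Q[...,1])<.03)&(Q[...,2]>.058)&(Q[...,2]<.085)&(abs(Q[...,0])<.035);print('paddle top',m.sum(),Q[m].mean(0))
a=p[150:310,140:400,::-1];s,_=cams.camera('scene');c=s[150:310,190:430,::-1]
cv2.imwrite("pics/c5.png",np.vstack([cv2.resize(a,(480,295),interpolation=cv2.INTER_CUBIC),cv2.resize(c,(480,300),interpolation=cv2.INTER_CUBIC)]))
E
```

```text
t 23.525 tcp [ 0.327  -0.4791  0.2262] yaw -0.4848 box -0.3077396510047625 -0.40367251679010496 leg X -0.1833 Y -0.4781 F [ 0.266  -0.351  -1.2826] [ 0.079   0.0169 -0.0101] 0.0
paddle top 42 [-0.0145 -0.0006  0.0734]
```

View pics/c5.png

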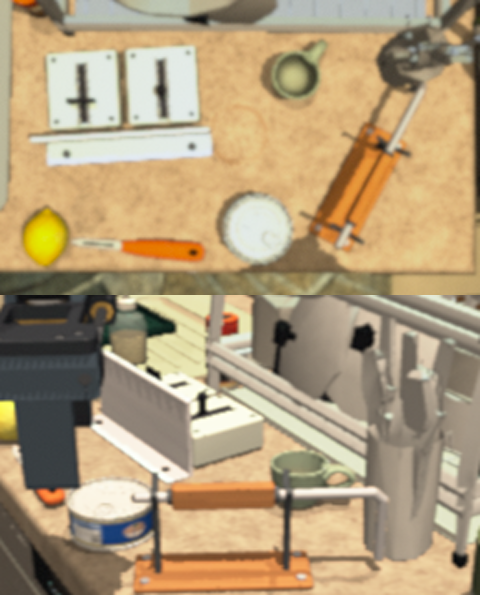

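```bash
python3 -c "
from workcell import env
print(env.close_job())"
```

```text
the job is handed in; nothing more can be done
None
```

I pulled the paddle lever home and held it at its stop for about 1.1 s at about 8 N (about 10 N total contact, by the wrist reading). The rod is back level in both forks with the hand clear; I handed the job in at about 23.5 s, but no verdict came back.

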